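# Hold the scrap caddy open and ease its lid shut

## Task

Press the caddy's front paddle down so that its linked lid swings wide open, and keep it pressed for a good three seconds while I drop the vegetable peelings in; then let the paddle up slowly so that the lid settles shut without slamming, and take your hand away. Work it by pressing on the lever alone, without touching the lid, and leave the caddy standing where it is. Do not disturb the jar, the scoop or the peg tray.

Things in the scene. Friction and masses are not known exactly. Their poses are not given: they have to be found in the camera images.
- caddy: grey polypropylene scrap caddy standing loose on the low timber shelf: tapered rounded-square bucket about 200 mm square at the rim, 170 mm high (215 mm with its domed lid shut), about 3 kg. Origin: centre of its underside, on the shelf top. x points from the paddle (front) to the lid hinge (back), y across, z up; the paddle side faces the robot, turned up to 25 degrees either way.
- paddle_top (a point): centre of the top of the press paddle, a flat ribbed plate 44 mm front to back, 80 across, 8 thick, on a steel yoke (236 wide) round the caddy's front and sides. At rest 160 mm in front of the caddy's origin, 145 above the shelf top, 56 in front of the lid's edge. Swings about a y axis 12 mm in front of the origin, 158 above the shelf; at full press 39 mm lower, 9 nearer the caddy.
- lever (a joint): angle of the yoke lever, rad: 0 with the paddle up, 0.27 (its stop) with it fully pressed. A pin on each side bar runs in a slot in the lid's ears, so the lid turns 4.53 times as far: shut at 0, open 0.45 rad at 0.10, 0.91 at 0.20, 1.22 at 0.27. Takes 5 to 12 N down at first, 1 to 5 N wide open. Let go when open, the paddle flies up and the lid drops and slams in well under a second.
- dome: the domed grey lid, 207 mm front to back, 217 across, 51 high, linked to lever. Origin: middle of its front edge, when shut 104 mm in front of the caddy's origin and 170 above the shelf top; the crown is 45 higher. The hinge axis is 212 mm behind the front edge. As it opens the front edge swings up and back, away from the paddle.
- jar_mid (a point): half-way up a glass jar with a steel twist cap, 76 mm across and about 112 mm high, standing on the shelf.
- scoop_mid (a point): the aluminium scoop lying on the bench in front of the shelf, roughly along the shelf, about 170 mm long, 64 mm wide and 62 mm high; this point is inside its trough near the back plate, 31 mm above the bench.
- peg_tray: a small open wooden tray of clothes pegs, 150 by 110 by 32 mm high, on the shelf. Origin: centre of its underside.
- shelf: the narrow spotted-gum shelf board, 260 mm deep (x) by 960 mm long (y), lying on the bench on battens; its top is 30 mm above the bench. Origin: centre of its underside, on the bench.

How it is judged:
By the outcome, as a careful person would: the job done as asked, in the order asked, and still so for the second after the job is handed in, with the robot touching nothing.
It also fails if it takes over 48 s, if anything falls off the work surface, if the arm or the gripper's body presses on something with over 40 N, if the wrist force passes 120 N, or if a joint passes its speed limit or range.

## Robot

A 6-joint arm with a two-finger parallel gripper is mounted at the origin on the work surface. World frame = base frame: x ahead of the robot, y to its left, z up, the work surface at z = 0. Lengths are in m, angles in rad, forces in N, time in s.
With the tool pointing down it reaches from about 0.35 to 0.975 m from the base axis. Payload 7.1 kg.
Tool frame: the origin (TCP) lies midway between the tips of the shut fingers; the grasp point (between the pads) lies 19 mm behind it (robot.grip_depth is the distance from the TCP to the grasp point, in m); z points along the fingers, y is the line along which they close (so a half turn about z gives the same grasp; the last joint's range is limited). The gripper opens to 88 mm and grips with 3 to 60 N. Pads are 20 mm wide; open, the fingers measure 115 mm over their backs; the gripper's body (75 mm by 178 mm) begins 61 mm behind the grasp point.
Start: joints at [1.219, 0.423, 1.63, -0, 1.089, -0.019], TCP at [0.204, 0.591, 0.223] pointing down, gripper open.
Joint ranges: [-3, 3], [-0.9, 2.11], [0.09, 2.58], [-1.31, 4.45], [0.11, 2.69], [-2.54, 2.54]. Speed limits (rad/s): [2.39, 2.39, 3.01, 3.14, 3.14, 3.14].

## Interface

Orientations are given as a unit quaternion [x, y, z, w].
In Python, from station import robot, vision gives the robot as it stands.
- The arm moves only by the tool drive_tool, never from a script. Its argument "increments" is a list of rows, each a list of 2 entries, a list of its own where there are three numbers: the shift along the tool's x, y, z in m, then the turn, a rotation vector about the tool's x, y, z in rad. A call has exactly 5 rows; each row is the pose to reach, as a shift and turn from the pose commanded when the call began, along the tool's axes at that moment; what a row does not reach only later rows make up. A row lasts 1/10 s, in which the tool goes at most 50 mm and 8.59 degrees, less where a joint would pass 70% of its speed; a pose out of reach is approached as far as the arm can. A call with a gripper value outside its range is refused whole. "hand" is the closure, from -1 (fully open) to 1 (shut), set as the call begins (left out, the last holds). The fingers move at their own pace and stop on an object; the grip force is fixed at half the most. Time passes only in rows, so rows that repeat a pose let the fingers close, or fill a call up. It gives the time, the measured TCP pose, the force, the opening and the grip force at its end, in the units of the state.
- robot.state(): the state, without advancing time (a new reading comes with each control period).
- vision.get_image(name): name is "side" or "top" or "wrist"; returns the picture (420x560x3 uint8, red, green, blue); there is no depth.
- vision.camera_model(name): a dict with "intrinsics" (3x3 intrinsics, pixels), "R" (3x3) and "t" (3): a world point X has camera coordinates R X + t. Camera axes: x right, y down, z forward; pixel columns grow to the right and rows downward; lengths in m; the calibration is good to about 2 mm. A picture is of the moment at which its call begins: read the wrist's pose just before it. camera_model takes no time and is no camera call; for the wrist camera it gives the pose at the moment of the call.
- robot.sign_off(): hands the job in; it is judged then, once.
The state is a dict: "time_s": time; "joint_pos": joint angles; "dq": joint speeds; "joint_torque": joint torques, N m; "ee_pos": TCP position; "tcp_rot": TCP orientation; "contact_force": force on the tool from outside, world axes, zero at the start; "moment": the same for the moment, N m; "grip_width": finger opening in m; "grasp_force": force on a finger pad.
Only numpy, scipy, OpenCV 4.12 (cv2) and the standard library are available. Lean on these libraries where they do the work, as an engineer would, in place of code of your own. Each camera call takes 0.05 s, during which the arm holds its last target. There are 200 camera calls.

## Working session

There is one attempt and no reset: what is moved stays moved. The work goes in short steps, Python scripts to look and compute and a tool call to move; the robot and the scene stay as the last step left them, time stands still between calls to the robot, and variables do not carry over. Pictures are saved under pics/ and viewed, at most 10 in all, crops included, and the job is handed in when it is done.

Besides the shell and the picture viewer there is one more tool, called after ">>>" as a command line: name --argument value ..., lists and objects as JSON in quotes. drive_tool: Moves the arm, as the interface text tells. Its arguments: {"type":"object","properties":{"increments":{"type":"array"},"hand":{"type":"number"}},"required":["increments"]}

```bash
mkdir -p pics; ls; python3 - <<'E'
from station import robot, vision
import cv2,numpy as np
np.set_printoptions(precision=4,suppress=True)
for n in("side","top"):
    im=vision.get_image(n); cv2.imwrite(f"pics/{n}0.png",im[:,:,::-1]); m=vision.camera_model(n); print(n,m)
s=robot.state();print(s)
E
```

```text
pics
side {'intrinsics': array([[523.3812,   0.    , 272.985 ],
       [  0.    , 523.3812, 210.2215],
       [  0.    ,   0.    ,   1.    ]]), 'R': array([[ 0.9221, -0.387 ,  0.0031],
       [-0.268 , -0.644 , -0.7166],
       [ 0.2793,  0.6599, -0.6975]]), 't': array([-0.5699,  0.2569,  1.0256])}
top {'intrinsics': array([[439.7389,   0.    , 281.5813],
       [  0.    , 439.7389, 211.3421],
       [  0.    ,   0.    ,   1.    ]]), 'R': array([[-0.0009, -0.9999, -0.0147],
       [-0.9886,  0.0031, -0.1504],
       [ 0.1505,  0.0144, -0.9885]]), 't': array([0.0163, 0.5989, 0.8599])}
{'time_s': 0.1, 'joint_pos': array([ 1.219 ,  0.4238,  1.6306, -0.    ,  1.0886, -0.019 ]), 'dq': array([ 0.0018,  0.0002, -0.003 ,  0.0011,  0.0012, -0.0011]), 'joint_torque': array([  0.    , -54.5617, -27.4322,   0.0645,   0.0189,  -0.0001]), 'ee_pos': array([0.204 , 0.5902, 0.222 ]), 'tcp_rot': array([ 0.1656,  0.9862, -0.0007, -0.0001]), 'contact_force': array([0.0053, 0.2685, 0.5703]), 'moment': array([ 0.0781, -0.0526,  0.0079]), 'grasp_force': 0.0, 'grip_width': 0.08777708257887044}
```

View pics/top0.png

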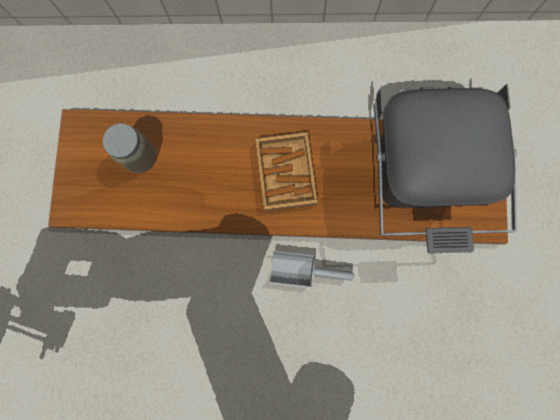

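View pics/side0.png

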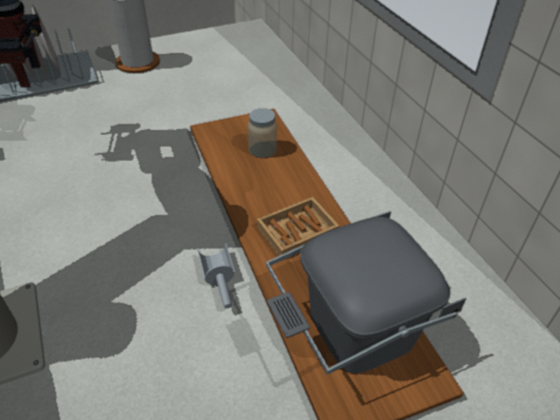

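The top view shows the caddy at right, with its paddle at about (450,240) and the yoke front bar running from (383,234) to (516,230). The scoop is at (310,268), the tray at (286,170) and the jar at (125,145). The side view shows the paddle at about (288,314).

```bash
cat > h.py <<'E'
import numpy as np,cv2
from station import robot,vision
from scipy.spatial.transform import Rotation as Ro
np.set_printoptions(precision=4,suppress=True)
def ray(n,uv):
    m=vision.camera_model(n);R,t=m["R"],m["t"]
    d=R.T@np.linalg.solve(m["intrinsics"],[*uv,1.]); return -R.T@t,d
def onz(n,uv,z):
    c,d=ray(n,uv); return c+d*(z-c[2])/d[2]
def tri(a,b):
    (c,d),(e,f)=ray("top",a),ray("side",b)
    s=np.linalg.lstsq(np.c_[d,-f],e-c,rcond=None)[0]; p,q=c+d*s[0],e+f*s[1]
    return (p+q)/2,np.linalg.norm(p-q)
E
python3 - <<'E'
from h import *
im=cv2.imread("pics/top0.png")
g=cv2.cvtColor(im,cv2.COLOR_BGR2HSV)
mask=((g[...,1]<70)&(g[...,2]<125)).astype(np.uint8)*255
mask[:222]=0;mask[262:]=0;mask[:,:400]=0;mask[:,500:]=0
mask=cv2.morphologyEx(mask,cv2.MORPH_OPEN,np.ones((9,9)))
c=max(cv2.findContours(mask,0,2)[0],key=cv2.contourArea)
r=cv2.minAreaRect(c);print(r)
ctr=r[0]
print("paddle",onz("top",ctr,.175), "tri",tri(ctr,(288,314)))
b=cv2.boxPoints(r);print(np.array([onz("top",p,.175) for p in b]))
L,Rr=onz("top",(383,234),.175),onz("top",(516,230),.175)
print("bar",L,Rr,np.degrees(np.arctan2(-(L-Rr)[0],(L-Rr)[1])),np.linalg.norm(L-Rr))
print("scoop",onz("top",(310,268),.05),"tray",onz("top",(316,205),.06))
v=np.hstack([im[80:270,365:535]]);cv2.imwrite("pics/crop1.png",cv2.resize(v,None,fx=3,fy=3,interpolation=cv2.INTER_CUBIC))
E
```

```text
((449.5, 240.0), (24.0, 45.0), 90.0)
paddle [ 0.528  -0.2779  0.175 ] tri (array([ 0.5279, -0.279 ,  0.1715]), np.float64(0.000822278490983901))
[[ 0.549  -0.2401  0.175 ]
 [ 0.5488 -0.318   0.175 ]
 [ 0.5072 -0.3153  0.175 ]
 [ 0.5073 -0.238   0.175 ]]
bar [ 0.5387 -0.1633  0.175 ] [ 0.5451 -0.3937  0.175 ] 1.5962959770206906 0.23041395287016675
scoop [ 0.483  -0.0419  0.05  ] tray [ 0.6095 -0.0549  0.06  ]
```

View pics/crop1.png

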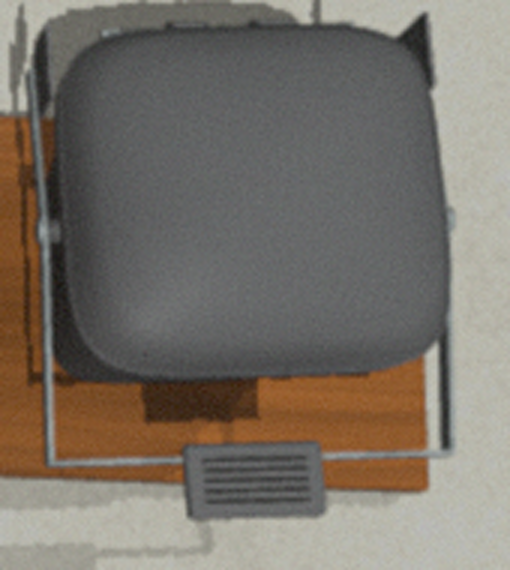

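```bash
cat >> h.py <<'E'
YAW=0.028
def goalR(tilt=0):  # tool x toward -caddy x, y along caddy y, z down
    c,s=np.cos(YAW),np.sin(YAW)
    return np.array([[-c,-s,0],[-s,c,0],[0,0,-1.]])
def plan(pts,p=None,q=None):
    st=robot.state(); p=st["ee_pos"] if p is None else p; R=Ro.from_quat(st["tcp_rot"]).as_matrix()
    for w in pts:
        G=goalR(); print(w,"shift",R.T@(np.array(w)-p),"rot",Ro.from_matrix(R.T@G).as_rotvec()); p,R=np.array(w),G
E
python3 - <<'E'
from h import *
m=vision.camera_model("wrist");s=robot.state();R=Ro.from_quat(s["tcp_rot"]).as_matrix()
print("cam in tool",R.T@(-m["R"].T@m["t"]-s["ee_pos"]))
plan([(.29,.39,.28),(.36,.18,.28),(.43,-.03,.28),(.5,-.22,.28),(.522,-.279,.21)])
E
```

```text
cam in tool [ 0.0782  0.0003 -0.1627]
(0.29, 0.39, 0.28) shift [-0.1467 -0.1612 -0.0578] rot [-0.0014 -0.0003 -0.3608]
(0.36, 0.18, 0.28) shift [-0.0641 -0.2119  0.    ] rot [0. 0. 0.]
(0.43, -0.03, 0.28) shift [-0.0641 -0.2119  0.    ] rot [0. 0. 0.]
(0.5, -0.22, 0.28) shift [-0.0647 -0.1919  0.    ] rot [0. 0. 0.]
(0.522, -0.279, 0.21) shift [-0.0203 -0.0596  0.07  ] rot [0. 0. 0.]
```

>>> drive_tool --increments '[[[-0.02,-0.02,-0.02],[0,0,-0.06]],[[-0.05,-0.05,-0.035],[0,0,-0.14]],[[-0.08,-0.09,-0.05],[0,0,-0.23]],[[-0.11,-0.125,-0.058],[0,0,-0.31]],[[-0.14,-0.155,-0.058],[0,0,-0.361]]]' --hand 1

```text
time_s: 0.6
ee_pos: [0.2862, 0.3968, 0.2816]
tcp_rot: [-0.016, 1.0, 0.001, 0.001]
contact_force: [0.6, -0.0, 0.1]
grip_width: 0.0515
grasp_force: 0.0
```

>>> drive_tool --increments '[[[-0.013,-0.042,0],[0,0,0]],[[-0.026,-0.084,0],[0,0,0]],[[-0.039,-0.126,0],[0,0,0]],[[-0.051,-0.168,0],[0,0,0]],[[-0.064,-0.21,0],[0,0,0]]]'

```text
time_s: 1.1
ee_pos: [0.3556, 0.1886, 0.2806]
tcp_rot: [-0.014, 1.0, -0.0, -0.0]
contact_force: [0.7, -0.5, 0.2]
grip_width: 0.0115
grasp_force: 0.0
```

>>> drive_tool --increments '[[[-0.013,-0.042,0],[0,0,0]],[[-0.026,-0.084,0],[0,0,0]],[[-0.039,-0.126,0],[0,0,0]],[[-0.051,-0.168,0],[0,0,0]],[[-0.064,-0.21,0],[0,0,0]]]'

```text
time_s: 1.6
ee_pos: [0.4256, -0.0196, 0.2807]
tcp_rot: [-0.014, 1.0, 0.0, 0.0]
contact_force: [1.7, 0.1, 0.6]
grip_width: 0.0004
grasp_force: 0.0
```

>>> drive_tool --increments '[[[-0.013,-0.042,0],[0,0,0]],[[-0.026,-0.084,0],[0,0,0]],[[-0.039,-0.126,0],[0,0,0]],[[-0.055,-0.168,0],[0,0,0]],[[-0.065,-0.19,0],[0,0,0]]]'

```text
time_s: 2.1
ee_pos: [0.4965, -0.2089, 0.2803]
tcp_rot: [-0.013, 1.0, -0.0, -0.0]
contact_force: [0.2, 0.4, 0.3]
grip_width: 0.0005
grasp_force: 0.0
```

```bash
python3 - <<'E'
from h import *
s=robot.state();print(s["time_s"],s["ee_pos"],s["joint_pos"],s["contact_force"],s["grip_width"])
plan([(.522,-.279,.205)])
E
```

```text
2.1 [ 0.4965 -0.2089  0.2803] [-0.42    0.2306  1.7653 -0.0004  1.1455 -2.0168] [0.1832 0.4231 0.2833] 0.0004923639441375828
(0.522, -0.279, 0.205) shift [-0.0236 -0.0708  0.0754] rot [-0.0004 -0.     -0.0018]
```

>>> drive_tool --increments '[[[-0.008,-0.03,0.01],[0,0,0]],[[-0.016,-0.055,0.025],[0,0,0]],[[-0.0235,-0.071,0.045],[0,0,0]],[[-0.0235,-0.071,0.065],[0,0,0]],[[-0.0235,-0.071,0.075],[0,0,0]]]'

```text
time_s: 2.6
ee_pos: [0.5204, -0.2761, 0.2034]
tcp_rot: [-0.014, 1.0, 0.001, -0.001]
contact_force: [-0.2, 0.3, 0.9]
grip_width: 0.0003
grasp_force: 0.0
```

```bash
python3 - <<'E'
from h import *
for n in("side","wrist"):
    cv2.imwrite(f"pics/{n}1.png",vision.get_image(n)[:,:,::-1])
a=cv2.imread("pics/side1.png")[180:400,190:480];b=cv2.imread("pics/wrist1.png")
cv2.imwrite("pics/c1.png",np.hstack([cv2.resize(a,(400,300)),cv2.resize(b,(400,300))]))
s=robot.state();print(s["time_s"],s["ee_pos"],s["joint_pos"],s["contact_force"],Ro.from_quat(s["tcp_rot"]).as_matrix())
E
```

```text
2.7 [ 0.5203 -0.2754  0.204 ] [-0.5071  0.394   1.7247  0.      1.0266 -2.1061] [-0.2678 -0.1801  0.1829] [[-0.9996 -0.0282 -0.0032]
 [-0.0282  0.9996  0.0018]
 [ 0.0032  0.0019 -1.    ]]
```

View pics/c1.png

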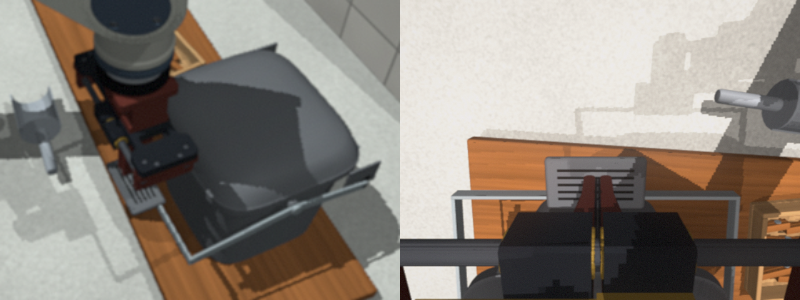

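The closed fingertips are centred over the paddle: it spans cols 545–645 in the wrist view, with the fingers at 597. I'll lower to contact, then follow the lever arc with a matching tilt.

>>> drive_tool --increments '[[[0,-0.002,0.006],[0,0,0]],[[0,-0.003,0.012],[0,0,0]],[[0,-0.003,0.018],[0,0,0]],[[0,-0.003,0.022],[0,0,0]],[[0,-0.003,0.024],[0,0,0]]]'

```text
time_s: 3.2
ee_pos: [0.5214, -0.279, 0.1814]
tcp_rot: [-0.014, 1.0, 0.0, -0.0]
contact_force: [0.6, -0.7, -0.4]
grip_width: 0.0004
grasp_force: 0.0
```

>>> drive_tool --increments '[[[0,0,0.001],[0,0,0]],[[0,0,0.002],[0,0,0]],[[0,0,0.003],[0,0,0]],[[0,0,0.004],[0,0,0]],[[0,0,0.004],[0,0,0]]]'

```text
time_s: 3.7
ee_pos: [0.5215, -0.2791, 0.1776]
tcp_rot: [-0.014, 1.0, 0.0, -0.0]
contact_force: [-0.6, -1.0, -0.5]
grip_width: 0.0003
grasp_force: 0.0
```

>>> drive_tool --increments '[[[0,0,0.001],[0,0,0]],[[0,0,0.002],[0,0,0]],[[0,0,0.003],[0,0,0]],[[0,0,0.003],[0,0,0]],[[0,0,0.003],[0,0,0]]]'

```text
time_s: 4.2
ee_pos: [0.5216, -0.2792, 0.175]
tcp_rot: [-0.014, 1.0, -0.0, 0.0]
contact_force: [-1.3, 0.2, 4.0]
grip_width: 0.0005
grasp_force: 1.9
```

>>> drive_tool --increments '[[[-0.0003,0,0.0028],[0,-0.018,0]],[[-0.0006,0,0.0055],[0,-0.036,0]],[[-0.0009,0,0.0083],[0,-0.054,0]],[[-0.0013,0,0.011],[0,-0.072,0]],[[-0.0018,0,0.0138],[0,-0.09,0]]]'

```text
time_s: 4.7
ee_pos: [0.5236, -0.2792, 0.1609]
tcp_rot: [-0.014, 0.999, 0.0, 0.046]
contact_force: [0.2, 1.1, 4.6]
grip_width: 0.0005
grasp_force: 2.3
```

>>> drive_tool --increments '[[[-0.0003,0,0.0028],[0,-0.018,0]],[[-0.0006,0,0.0055],[0,-0.036,0]],[[-0.0009,0,0.0083],[0,-0.054,0]],[[-0.0013,0,0.011],[0,-0.072,0]],[[-0.0018,0,0.0138],[0,-0.09,0]]]'

```text
time_s: 5.2
ee_pos: [0.5266, -0.2791, 0.1472]
tcp_rot: [-0.014, 0.996, 0.001, 0.091]
contact_force: [1.4, 0.6, 3.6]
grip_width: 0.0
grasp_force: 1.9
```

>>> drive_tool --increments '[[[-0.0003,0,0.0028],[0,-0.018,0]],[[-0.0006,0,0.0055],[0,-0.036,0]],[[-0.0009,0,0.0075],[0,-0.05,0]],[[-0.0012,0,0.01],[0,-0.066,0]],[[-0.0015,0,0.0115],[0,-0.076,0]]]'

```text
time_s: 5.7
ee_pos: [0.5296, -0.2789, 0.1358]
tcp_rot: [-0.014, 0.992, 0.002, 0.128]
contact_force: [-0.1, 0.0, 2.8]
grip_width: 0.0004
grasp_force: 1.2
```

```bash
python3 - <<'E'
from h import *
s=robot.state();print(s["time_s"],s["ee_pos"],s["contact_force"])
a=vision.get_image("side")[130:400,190:550,::-1];b=vision.get_image("top")[50:320,200:560,::-1]
cv2.imwrite("pics/c2.png",np.hstack([cv2.resize(a,(400,300)),cv2.resize(b,(400,300))]))
E
```

```text
5.7 [ 0.5296 -0.2789  0.1358] [-0.1399  0.0471  2.7941]
```

View pics/c2.png

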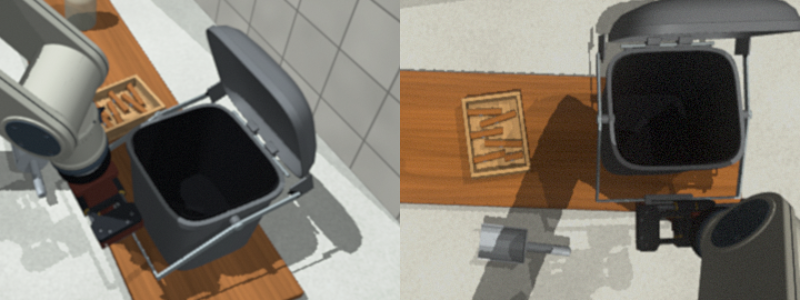

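The lid stands wide open with the fingers on the paddle, and the caddy, tray and scoop look undisturbed. I'll nudge toward the stop and hold.

>>> drive_tool --increments '[[[-0.0001,0,0.0008],[0,-0.005,0]],[[-0.0002,0,0.0016],[0,-0.01,0]],[[-0.0002,0,0.002],[0,-0.012,0]],[[-0.0002,0,0.002],[0,-0.012,0]],[[-0.0002,0,0.002],[0,-0.012,0]]]'

```text
time_s: 6.3
ee_pos: [0.5298, -0.2786, 0.1343]
tcp_rot: [-0.014, 0.991, 0.002, 0.133]
contact_force: [-5.9, 0.7, 7.2]
grip_width: 0.0006
grasp_force: 3.9
```

>>> drive_tool --increments '[[[0,0,0],[0,0,0]],[[0,0,0],[0,0,0]],[[0,0,0],[0,0,0]],[[0,0,0],[0,0,0]],[[0,0,0],[0,0,0]]]'

```text
time_s: 6.8
ee_pos: [0.5298, -0.2786, 0.1343]
tcp_rot: [-0.014, 0.991, 0.002, 0.133]
contact_force: [-5.3, 0.1, 7.2]
grip_width: 0.0002
grasp_force: 3.9
```

>>> drive_tool --increments '[[[0,0,0],[0,0,0]],[[0,0,0],[0,0,0]],[[0,0,0],[0,0,0]],[[0,0,0],[0,0,0]],[[0,0,0],[0,0,0]]]'

```text
time_s: 7.3
ee_pos: [0.5298, -0.2786, 0.1343]
tcp_rot: [-0.014, 0.991, 0.002, 0.133]
contact_force: [-6.4, 0.3, 6.0]
grip_width: 0.0004
grasp_force: 3.9
```

>>> drive_tool --increments '[[[0,0,0],[0,0,0]],[[0,0,0],[0,0,0]],[[0,0,0],[0,0,0]],[[0,0,0],[0,0,0]],[[0,0,0],[0,0,0]]]'

```text
time_s: 7.8
ee_pos: [0.5298, -0.2786, 0.1343]
tcp_rot: [-0.014, 0.991, 0.002, 0.133]
contact_force: [-5.4, 0.1, 6.2]
grip_width: 0.0001
grasp_force: 3.9
```

>>> drive_tool --increments '[[[0,0,0],[0,0,0]],[[0,0,0],[0,0,0]],[[0,0,0],[0,0,0]],[[0,0,0],[0,0,0]],[[0,0,0],[0,0,0]]]'

```text
time_s: 8.3
ee_pos: [0.5298, -0.2786, 0.1343]
tcp_rot: [-0.014, 0.991, 0.002, 0.133]
contact_force: [-5.5, 0.1, 6.4]
grip_width: 0.0008
grasp_force: 3.9
```

>>> drive_tool --increments '[[[0,0,0],[0,0,0]],[[0,0,0],[0,0,0]],[[0,0,0],[0,0,0]],[[0,0,0],[0,0,0]],[[0,0,0],[0,0,0]]]'

```text
time_s: 8.8
ee_pos: [0.5298, -0.2786, 0.1343]
tcp_rot: [-0.014, 0.991, 0.002, 0.133]
contact_force: [-5.4, 0.1, 6.9]
grip_width: 0.0003
grasp_force: 3.9
```

>>> drive_tool --increments '[[[0,0,0],[0,0,0]],[[0,0,0],[0,0,0]],[[0,0,0],[0,0,0]],[[0,0,0],[0,0,0]],[[0,0,0],[0,0,0]]]'

```text
time_s: 9.3
ee_pos: [0.5298, -0.2786, 0.1343]
tcp_rot: [-0.014, 0.991, 0.002, 0.133]
contact_force: [-5.6, 0.6, 7.2]
grip_width: 0.0005
grasp_force: 3.9
```

>>> drive_tool --increments '[[[0,0,0],[0,0,0]],[[0,0,0],[0,0,0]],[[0,0,0],[0,0,0]],[[0,0,0],[0,0,0]],[[0,0,0],[0,0,0]]]'

```text
time_s: 9.8
ee_pos: [0.5298, -0.2786, 0.1343]
tcp_rot: [-0.014, 0.991, 0.002, 0.133]
contact_force: [-5.3, 0.1, 6.5]
grip_width: 0.0002
grasp_force: 3.9
```

>>> drive_tool --increments '[[[0,0,0],[0,0,0]],[[0,0,0],[0,0,0]],[[0,0,0],[0,0,0]],[[0,0,0],[0,0,0]],[[0,0,0],[0,0,0]]]'

```text
time_s: 10.3
ee_pos: [0.5297, -0.2786, 0.1343]
tcp_rot: [-0.014, 0.991, 0.002, 0.133]
contact_force: [-5.9, 0.1, 5.7]
grip_width: 0.0006
grasp_force: 3.9
```

Held at the stop for over 4 s. Now the slow release along the same arc.

>>> drive_tool --increments '[[[0.0001,0,-0.0014],[0,0.009,0]],[[0.0002,0,-0.0028],[0,0.018,0]],[[0.0003,0,-0.0042],[0,0.027,0]],[[0.0004,0,-0.0056],[0,0.036,0]],[[0.0004,0,-0.0069],[0,0.045,0]]]'

```text
time_s: 10.8
ee_pos: [0.5283, -0.2788, 0.141]
tcp_rot: [-0.014, 0.994, 0.002, 0.111]
contact_force: [-1.3, 0.6, 1.4]
grip_width: 0.0006
grasp_force: 0.7
```

>>> drive_tool --increments '[[[0.0001,0,-0.0014],[0,0.009,0]],[[0.0002,0,-0.0028],[0,0.018,0]],[[0.0003,0,-0.0042],[0,0.027,0]],[[0.0004,0,-0.0056],[0,0.036,0]],[[0.0004,0,-0.0069],[0,0.045,0]]]'

```text
time_s: 11.3
ee_pos: [0.5264, -0.2789, 0.1477]
tcp_rot: [-0.014, 0.996, 0.001, 0.088]
contact_force: [-1.4, -0.0, 1.1]
grip_width: 0.0003
grasp_force: 1.0
```

>>> drive_tool --increments '[[[0.0001,0,-0.0014],[0,0.009,0]],[[0.0002,0,-0.0028],[0,0.018,0]],[[0.0003,0,-0.0042],[0,0.027,0]],[[0.0004,0,-0.0056],[0,0.036,0]],[[0.0004,0,-0.0069],[0,0.045,0]]]'

```text
time_s: 11.8
ee_pos: [0.5248, -0.279, 0.1544]
tcp_rot: [-0.014, 0.998, 0.001, 0.066]
contact_force: [-2.8, 1.0, 1.9]
grip_width: 0.0001
grasp_force: 1.3
```

>>> drive_tool --increments '[[[0.0001,0,-0.0014],[0,0.009,0]],[[0.0002,0,-0.0028],[0,0.018,0]],[[0.0003,0,-0.0042],[0,0.027,0]],[[0.0004,0,-0.0056],[0,0.036,0]],[[0.0004,0,-0.0069],[0,0.045,0]]]'

```text
time_s: 12.3
ee_pos: [0.5235, -0.2791, 0.1612]
tcp_rot: [-0.014, 0.999, 0.001, 0.044]
contact_force: [-2.5, 0.4, 1.6]
grip_width: 0.0005
grasp_force: 1.5
```

>>> drive_tool --increments '[[[0,0,-0.0008],[0,0.005,0]],[[0.0001,0,-0.0016],[0,0.01,0]],[[0.0002,0,-0.0023],[0,0.015,0]],[[0.0002,0,-0.0031],[0,0.02,0]],[[0.0003,0,-0.0039],[0,0.025,0]]]'

```text
time_s: 12.8
ee_pos: [0.523, -0.2792, 0.165]
tcp_rot: [-0.014, 0.999, 0.0, 0.031]
contact_force: [-0.5, 0.4, 2.3]
grip_width: 0.0007
grasp_force: 1.6
```

>>> drive_tool --increments '[[[0,0,-0.0008],[0,0.005,0]],[[0.0001,0,-0.0016],[0,0.01,0]],[[0.0002,0,-0.0023],[0,0.015,0]],[[0.0002,0,-0.0031],[0,0.02,0]],[[0.0003,0,-0.0039],[0,0.025,0]]]'

```text
time_s: 13.3
ee_pos: [0.5225, -0.2792, 0.1689]
tcp_rot: [-0.014, 1.0, 0.0, 0.019]
contact_force: [-0.9, 1.3, 2.9]
grip_width: 0.0002
grasp_force: 1.7
```

>>> drive_tool --increments '[[[0,0,-0.0004],[0,0.003,0]],[[0,0,-0.0008],[0,0.006,0]],[[0.0001,0,-0.0013],[0,0.009,0]],[[0.0001,0,-0.0018],[0,0.012,0]],[[0.0002,0,-0.0023],[0,0.015,0]]]'

```text
time_s: 13.8
ee_pos: [0.5222, -0.2792, 0.1712]
tcp_rot: [-0.014, 1.0, 0.0, 0.012]
contact_force: [-0.4, 0.8, 2.9]
grip_width: 0.0006
grasp_force: 1.8
```

>>> drive_tool --increments '[[[0,0,-0.0004],[0,0.003,0]],[[0,0,-0.0008],[0,0.006,0]],[[0.0001,0,-0.0013],[0,0.009,0]],[[0.0001,0,-0.0018],[0,0.012,0]],[[0.0002,0,-0.0023],[0,0.015,0]]]'

```text
time_s: 14.3
ee_pos: [0.522, -0.2792, 0.1735]
tcp_rot: [-0.014, 1.0, -0.0, 0.004]
contact_force: [0.6, 0.0, 3.4]
grip_width: 0.0002
grasp_force: 1.8
```

>>> drive_tool --increments '[[[0,0,-0.0004],[0,0.001,0]],[[0,0,-0.0008],[0,0.002,0]],[[0,0,-0.0012],[0,0.002,0]],[[0,0,-0.0016],[0,0.002,0]],[[0,0,-0.002],[0,0.002,0]]]'

```text
time_s: 14.8
ee_pos: [0.5218, -0.2792, 0.1754]
tcp_rot: [-0.014, 1.0, -0.0, 0.003]
contact_force: [-0.9, -0.6, 2.4]
grip_width: 0.0007
grasp_force: 1.1
```

>>> drive_tool --increments '[[[0,0,-0.0005],[0,0,0]],[[0,0,-0.001],[0,0,0]],[[0,0,-0.0015],[0,0,0]],[[0,0,-0.002],[0,0,0]],[[0,0,-0.003],[0,0,0]]]'

```text
time_s: 15.3
ee_pos: [0.5217, -0.2791, 0.1783]
tcp_rot: [-0.014, 1.0, 0.0, 0.003]
contact_force: [0.2, 0.2, 0.0]
grip_width: 0.0009
grasp_force: 0.0
```

Contact has been lost gently with the paddle at its rest height. Now I'll retract up and back toward the robot.

>>> drive_tool --increments '[[[0,0,-0.01],[0,0,0]],[[0.002,0,-0.03],[0,0,0]],[[0.01,0,-0.06],[0,0,0]],[[0.025,0.005,-0.09],[0,0,0]],[[0.04,0.01,-0.12],[0,0,0]]]'

```text
time_s: 15.8
ee_pos: [0.4804, -0.2702, 0.2999]
tcp_rot: [-0.014, 1.0, -0.0, 0.003]
contact_force: [-0.7, -0.7, 0.4]
grip_width: 0.0002
grasp_force: 0.0
```

>>> drive_tool --increments '[[[0.02,0.02,0],[0,0,0]],[[0.035,0.05,0],[0,0,0]],[[0.05,0.09,0],[0,0,0]],[[0.055,0.12,0],[0,0,0]],[[0.055,0.13,0],[0,0,0]]]'

```text
time_s: 16.3
ee_pos: [0.4211, -0.14, 0.2986]
tcp_rot: [-0.015, 1.0, 0.0, 0.003]
contact_force: [1.0, -0.5, -1.0]
grip_width: -0.0001
grasp_force: 0.0
```

```bash
python3 - <<'E'
from h import *
s=robot.state();print(s["time_s"],s["ee_pos"],s["contact_force"])
a=vision.get_image("side")[130:400,190:550,::-1];b=vision.get_image("top")[:,:,::-1]
cv2.imwrite("pics/c3.png",np.hstack([cv2.resize(a,(400,300)),cv2.resize(b,(400,300))]))
E
```

```text
16.3 [ 0.4211 -0.14    0.2986] [ 1.0353 -0.5191 -1.0412]
```

View pics/c3.png

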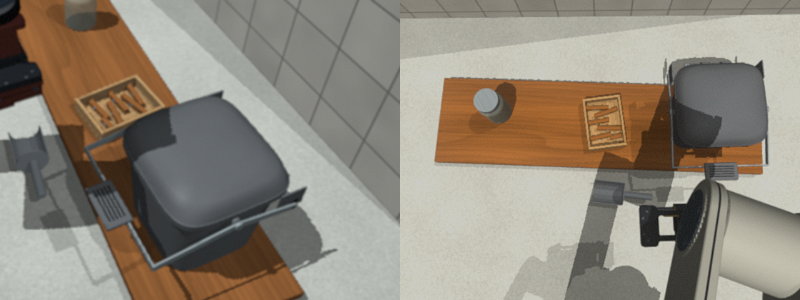

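The lid is shut, the paddle is up, the caddy hasn't moved, and the jar, scoop and tray are untouched. The arm is clear, so I'm handing in.

```bash
python3 -c "
from station import robot;print(robot.sign_off())"
```

```text
the job is handed in; nothing more can be done
None
```

I pressed the paddle to its stop and held the lid wide open for about 4 s, then let it up slowly until the lid was shut. The hand is clear, the caddy, jar, scoop and peg tray look unmoved in the last pictures, and the job was handed in at about 16 s.

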